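# Charge a gravity feed chute with T-section guide shoes

## Task

Load both brass guide shoes into the steel feed chute, one behind the other: flange flat on the chute's floor and under its two lips, rib up through the slot between them, fed in from the open tongue at the top so that they slide down and queue behind the closed red shutter. When both are queued, push the shutter's tab right in so that the pair runs down to the stop at the foot, and let go. Leave everything else on the bench where it is.

Things in the scene. Friction and masses are not known exactly. Their poses are not given: they have to be found in the camera images.
- shoe_a: brass T-section guide shoe, 80 mm long, standing on end. Flange 44x8 mm; on one face a rib 16 mm thick, 24 mm high (32 over all), dark groove on its crest. Ends alike. 0.21-0.42 kg. Origin: middle of the flange's plain back face, at half length. x = out through the rib, y = across the flange, z = along the bar, up. The rib faces the robot's left, +-0.8 rad. Either shoe may go first.
- shoe_b: brass T-section guide shoe, 80 mm long, standing on end. Flange 44x8 mm; on one face a rib 16 mm thick, 24 mm high (32 over all), dark groove on its crest. Ends alike. 0.21-0.42 kg. Origin: middle of the flange's plain back face, at half length. x = out through the rib, y = across the flange, z = along the bar, up. The rib faces the robot's left, +-0.8 rad. Either shoe may go first.
- shoe_a_crest (a point): middle of the crest of shoe_a's rib, 32 mm from the back face
- shoe_b_crest (a point): middle of the crest of shoe_b's rib, 32 mm from the back face
- track: sloping steel track, fixed, falling at 40 deg roughly to the robot's left (+-0.2 rad). Origin: mid-width on its floor at the face of the foot stop, 30 mm above the worktop. x = up the slope, y = level across (away from the robot), z = square to the floor. x 0-205 mm: C-channel 50 mm wide, 11 mm high inside (56 mm outside); its lips, 4 mm thick, leave a 25 mm slot for the rib
- track_mouth (a point): mid-width on the track's floor where the lips begin, x = 205 mm up the track. From here to x = 265 mm is the open loading tongue: floor with no lips, between guides 7 mm high that flare from 50 to 66 mm apart. The lips' upturned lead-ins reach to x = 219 mm, 22 mm above the floor
- chute: grey stand of the chute, fixed; base plate 225x84 mm. Origin under its middle; x = horizontal, uphill. The track is slippery (friction 0.25): a shoe let go on the tongue slides down by itself and stops with its leading end at x = 40 mm (closed shutter) or x = 0 (foot stop) of the track; the next rests on its tail
- gate (a joint): travel of the red shutter in m: 0 to about 0.004 at the start (closed: its plate bars the rib of the first shoe), 0.036 pushed fully in to its stop (open: a window 30 mm wide stands over the slot). Slides along the track's +y, stays where left; takes 2 to 5 N
- gate_tab (a point): middle of the outer face of the shutter's push tab, on the robot's side of the track, 60 mm outside its wall; face 36 mm (along the slope) by 32 mm, looking along the track's -y: push it along +y to open. About 78 mm above the worktop, nothing below it
- lidded_pot: bystander, not to be disturbed: brown pot with a milky lid, 70 mm across, right of the blue trays
- solder_reel: bystander, not to be disturbed: reel of solder, 45 mm
- blue_handle: bystander, not to be disturbed: blue moulded handle, 78 mm long
- flux_tin: bystander, not to be disturbed: flat red-and-white tin, 56 mm across, 22 mm high, at the left
- try_square: bystander, not to be disturbed: small dark try square, 52x56 mm
- yellow_tub: bystander, not to be disturbed: yellow tub, 74 mm across, 42 mm high, back left
- filing_stick: bystander, not to be disturbed: brown hardwood filing stick, 157 mm long, lying near the front edge, right of the chute
- side_cutters: bystander, not to be disturbed: small black side cutters, 124 mm
- van_body: bystander, not to be disturbed: cream plastic goods-van body, 88x41x43 mm, at the left
There are look-alikes about, which are no part of the job. What is shaped like the shoe_b but green or turquoise is not meant.

How it is judged:
By the outcome, as a careful person would: the job done as asked, in the order asked, and still so for the second after the job is handed in, with the robot touching nothing.
It also fails if it takes over 61 s, if anything falls off the work surface, if the arm or the gripper's body presses on something with over 40 N, if the wrist force passes 120 N, or if a joint passes its speed limit or range.

## Robot

A 6-joint arm with a two-finger parallel gripper is mounted at the origin on a cart in front of the work surface, level with it; the furniture and walls round the work are solid. World frame = base frame: x ahead of the robot, y to its left, z up, the work surface at z = 0. Lengths are in m, angles in rad, forces in N, time in s.
With the tool pointing down it reaches from about 0.25 to 0.725 m from the base axis. Payload 4 kg.
Tool frame: the origin (TCP) lies between the finger pads; the fingertips stand 11 mm ahead of it and the grasp point (between the pads) lies 8 mm behind it (bot.tip_extent is the distance from the TCP to the fingertips, in m); z points along the fingers, y is the line along which they close (so a half turn about z gives the same grasp; the last joint's range is limited). The gripper opens to 85 mm and grips with 20 to 120 N. Pads are 22 mm wide; open, the fingers measure 114 mm over their backs; the gripper's body (76 mm by 85 mm) begins 54 mm behind the grasp point. The pads swing forward as they close: fully open they stand 13 mm farther back than shut.
Start: joints at [-1.331, 0.241, 0.005, 1.335, 0, 1.571], TCP at [0.119, -0.486, 0.242] pointing down, gripper open.
Joint ranges: [-2.72, 2.72], [-1.05, 1.87], [-1.09, 1.28], [-1.99, 2.15], [-1.42, 1.44], [-3.14, 3.14]. Speed limits (rad/s): [2.79, 2.79, 3.14, 3.14, 3.14, 3.14].

## Interface

Orientations are given as a unit quaternion [x, y, z, w].
In Python, from workcell import bot gives the robot as it stands. The module is installed in compiled form; this text tells all that it offers.
- The arm moves only by the tool drive_tool, never from a script. Its argument "rows" is a list of rows, each an object of numbers: "dx", "dy", "dz": the shift along the tool's x, y, z in units of 50 mm (1.0 is 50 mm); "wx", "wy", "wz": the turn, a rotation vector about the tool's x, y, z in units of 5 degrees (1.0 is 5 degrees); "hand": the finger opening in mm, from 0 to 85.4. A call has 1 to 20 rows; each row is the pose to reach, as a shift and turn from the pose commanded when the call began, along the tool's axes at that moment; what a row does not reach only later rows make up. A row lasts 1/10 s, in which the tool goes at most 50 mm and 8.59 degrees, less where a joint would pass 70% of its speed; a pose out of reach is approached as far as the arm can. A call with a gripper value outside its range is refused whole. The fingers move at their own pace and stop on an object; the grip force is fixed at half the most. Time passes only in rows, so rows that repeat a pose let the fingers close. It gives the time, the measured TCP pose, the force, the opening and the grip force at its end, in the units of the state.
- bot.get_obs(): the state, without advancing time (a new reading comes with each control period).
- bot.camera(name): name is "side" or "top" or "wrist"; returns the picture (420x560x3 uint8, red, green, blue); there is no depth.
- bot.get_calibration(name): a dict with "vfov" (degrees; the focal length in pixels is half the picture's height over the tangent of half this angle, whatever the lens; pixels are square), "cx", "cy" (the principal point, pixels), "origin" and "rotation" of the camera in the world; the wrist camera has in their place "mount" (4x4, takes a point from camera to tool coordinates, whose origin is the TCP and whose axes are the flange's). Camera axes: x right, y up, looking along -z (the intrinsics and any distortion apply to the point x, -y, -z); pixel columns grow to the right and rows downward; lengths in m; the calibration is good to about 2 mm. A picture is of the moment at which its call begins: read the wrist's pose just before it. get_calibration takes no time and is no camera call.
- bot.job_done(): hands the job in; it is judged then, once.
Trained networks look in the newest picture that a camera, given by its name, has taken for a name from the list of things; names that differ only in an ending like _2 or _b are one class to them, and where a whole thing is asked for, a point or a joint stands for the part that bears it (a point fixed in the world has none). Each returns a list of dicts, best first, with "score" (0 to 1); they miss things now and then, are a little off and sometimes report something else, mostly with a low value. They report only what shows in the picture. A call takes as long as a camera call. They do not tell look-alikes from the thing itself.
- bot.look_for(camera, thing): "extent" ([centre column, centre row, width, height] in pixels, round what is visible of it).
- bot.outline_of(camera, thing): "region" (420x560 bool, what is visible of it) and "extent" ([centre column, centre row, width, height] in pixels, round what is visible of it).
The state is a dict: "clock": time; "joint_pos": joint angles; "joint_vel": joint speeds; "tau": joint torques, N m; "eef_pos": TCP position; "tool_rot": TCP orientation; "ft_force": force on the tool from outside, world axes, zero at the start; "ft_torque": the same for the moment, N m; "grip_width": finger opening in m; "grasp_force": force on a finger pad.
Only numpy, scipy, OpenCV 4.12 (cv2) and the standard library are available. Lean on these libraries where they do the work, as an engineer would, in place of code of your own. Each camera call takes 0.05 s, during which the arm holds its last target. There are 200 camera calls.

## Working session

There is one attempt and no reset: what is moved stays moved. The work goes in short steps, Python scripts to look and compute and a tool call to move; the robot and the scene stay as the last step left them, time stands still between calls to the robot, and variables do not carry over. Pictures are saved under pics/ and viewed, at most 10 in all, crops included, and the job is handed in when it is done.

Besides the shell and the picture viewer there is one more tool, called after "Emit:" as name(argument=value, ...), one argument or row to a line, values as JSON. drive_tool: Moves the arm, as the interface text tells. Its arguments: {"type":"object","properties":{"rows":{"type":"array","items":{"type":"object","properties":{"dx":{"type":"number"},"dy":{"type":"number"},"dz":{"type":"number"},"wx":{"type":"number"},"wy":{"type":"number"},"wz":{"type":"number"},"hand":{"type":"number"}}}}},"required":["rows"]}

```bash
mkdir -p pics; cat > h.py <<'E'
import numpy as np, cv2
from workcell import bot
from scipy.spatial.transform import Rotation as R
def snap(n,f=None):
    im=bot.camera(n)
    if f: cv2.imwrite('pics/'+f,im[:,:,::-1])
    return im
E
python3 - <<'E'
from h import *
for n in('side','top'):
    snap(n,n+'0.png'); c=bot.get_calibration(n); print(n,c)
    for t in('shoe_a','track','gate_tab','chute'):
        for r in bot.look_for(n,t)[:4]: print(t,np.round(r['extent']),round(r['score'],2))
print(bot.get_calibration('wrist'))
o=bot.get_obs();print(o['clock'],o['tool_rot'])
a=cv2.imread('pics/side0.png');b=cv2.imread('pics/top0.png')
E
```

```text
side {'vfov': 53.629740783520305, 'cx': 280.73297115831133, 'cy': 208.43318479727384, 'origin': array([ 0.28969493, -1.13475585,  0.6472824 ]), 'rotation': array([ 0.53145589, -0.06375017, -0.0794441 ,  0.84093947])}
shoe_a [277. 283.  23.  35.] 0.84
shoe_a [270. 234.  11.  30.] 0.68
shoe_a [296. 264.  16.  34.] 0.68
shoe_a [394. 313.  26.  40.] 0.63
track [272. 182.  41.  21.] 0.59
gate_tab [256. 182.   7.   6.] 0.5
chute [275. 198.  42.  62.] 0.95
top {'vfov': 48.980731562439, 'cx': 282.4739010373544, 'cy': 215.42897758635056, 'origin': array([-0.04884062,  0.14577297,  1.44656001]), 'rotation': array([-0.12949033,  0.17840491,  0.77263899, -0.5953427 ])}
shoe_a [342. 220.  12.  16.] 0.53
shoe_a [293. 243.  13.  16.] 0.49
shoe_a [390. 161.  14.  23.] 0.47
shoe_a [364. 232.  15.  20.] 0.45
track [215. 233.  70.  61.] 0.92
gate_tab [193. 248.  15.  32.] 0.62
chute [215. 236.  70.  63.] 0.65
chute [219. 233.  79.  63.] 0.61
{'vfov': 69.65669215324927, 'cx': 282.43154982490523, 'cy': 208.4439639188794, 'mount': array([[-1.68123078e-03,  9.47824239e-01,  3.18788935e-01,
         8.13088055e-02],
       [ 9.99998260e-01,  1.33597347e-03,  1.30167572e-03,
        -3.37116378e-04],
       [ 8.07866243e-04,  3.18790569e-01, -9.47824836e-01,
        -1.31524939e-01],
       [ 0.00000000e+00,  0.00000000e+00,  0.00000000e+00,
         1.00000000e+00]])}
0.5 [ 9.92823632e-01  1.19587770e-01 -1.80361924e-05 -1.57378962e-05]
```

View pics/side0.png

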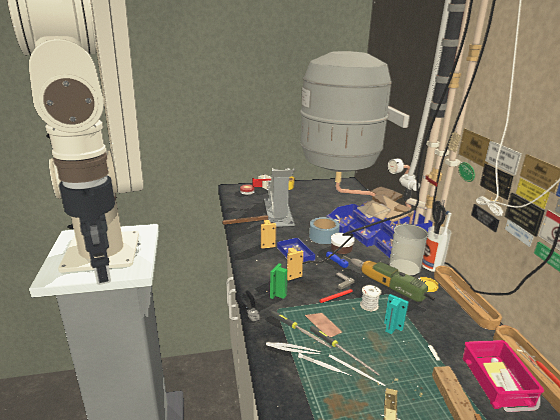

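View pics/top0.png

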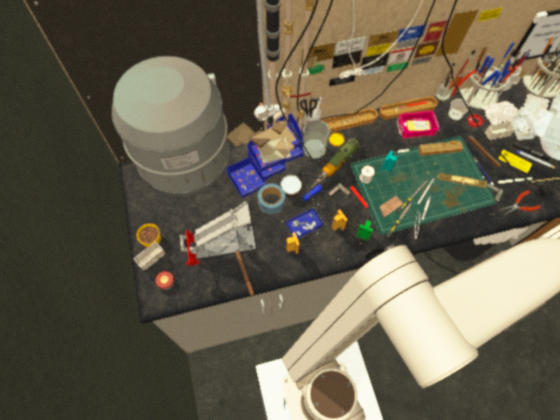

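```bash
cat >> h.py <<'E'
def cam(n,obs=None):
    c=bot.get_calibration(n); f=210/np.tan(np.radians(c['vfov'])/2)
    if n=='wrist':
        o=obs; T=np.eye(4);T[:3,:3]=R.from_quat(o['tool_rot']).as_matrix();T[:3,3]=o['eef_pos']
        T=T@c['mount'];return f,c['cx'],c['cy'],T[:3,3],T[:3,:3]
    r=np.array(c['rotation']); M=R.from_quat(r).as_matrix() if r.size==4 else r
    return f,c['cx'],c['cy'],np.array(c['origin']),M
def ray(C,u,v):
    f,cx,cy,o,M=C; d=M@np.array([(u-cx)/f,-(v-cy)/f,-1]);return o,d/np.linalg.norm(d)
def atz(C,u,v,z):
    o,d=ray(C,u,v);return o+d*(z-o[2])/d[2]
def proj(C,P):
    f,cx,cy,o,M=C;p=(np.atleast_2d(P)-o)@M;return np.c_[cx-f*p[:,0]/p[:,2],cy+f*p[:,1]/p[:,2]]
def tri(rs):
    A=sum(np.eye(3)-np.outer(d,d) for o,d in rs);b=sum((np.eye(3)-np.outer(d,d))@o for o,d in rs)
    X=np.linalg.solve(A,b);return X,[np.linalg.norm(np.cross(X-o,d)) for o,d in rs]
E
python3 - <<'E'
from h import *
S=cam('side');T=cam('top')
for s,t in(((268,234),(293,243)),((294,264),(340,220)),((256,182),(190,248)),((275,198),(217,235))):
    print(tri([ray(S,*s),ray(T,*t)]))
a=cv2.imread('pics/side0.png')[155:300,215:320];b=cv2.imread('pics/top0.png')[190:300,130:360]
a=cv2.resize(a,None,fx=3.5,fy=3.5,interpolation=2)
b=cv2.resize(b,None,fx=1.8,fy=1.8,interpolation=2)
h=max(a.shape[0],b.shape[0]);p=lambda m:cv2.copyMakeBorder(m,0,h-m.shape[0],0,0,0)
m=np.hstack([p(a),p(b)]);print(m.shape);cv2.imwrite('pics/c1.png',m)
E
```

```text
(array([ 0.4875705 , -0.05100518,  0.04103714]), [np.float64(0.00018126701750941195), np.float64(0.00018126701750935257)])
(array([ 0.5272176 , -0.22619427,  0.04181221]), [np.float64(0.0005381189591141604), np.float64(0.000538118959113945)])
(array([0.51585793, 0.27295453, 0.08869483]), [np.float64(0.017802231379375456), np.float64(0.017802231379375363)])
(array([0.5621395 , 0.18389353, 0.0562147 ]), [np.float64(0.008930003010389726), np.float64(0.008930003010389851)])
(508, 782, 3)
```

View pics/c1.png

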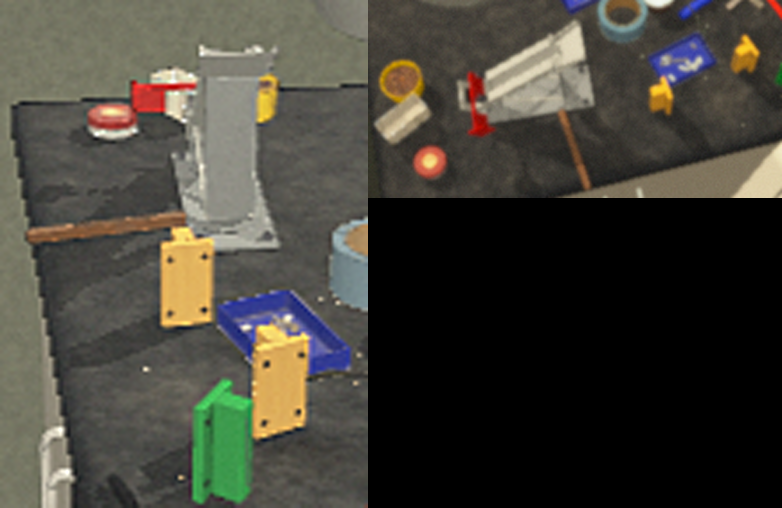

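```bash
cat >> h.py <<'E'
def move(p,M):
    "print drive numbers from present pose to TCP p, orientation matrix M"
    o=bot.get_obs();R0=R.from_quat(o['tool_rot']);d=R0.inv().apply(np.array(p)-o['eef_pos'])/.05
    w=np.degrees((R0.inv()*R.from_matrix(M)).as_rotvec())/5
    print('t',round(o['clock'],2),'d',np.round(d,3),'w',np.round(w,3),'rows>=',np.linalg.norm(d),np.linalg.norm(w)*5/8.59)
def down(yaw):  # tool down, tool x at heading yaw
    x=np.array([np.cos(yaw),np.sin(yaw),0]);z=np.array([0,0,-1.]);return np.c_[x,np.cross(z,x),z]
E
python3 - <<'E'
from h import *
move([.5,-.08,.28],down(np.pi/2))
E
```

```text
t 0.5 d [ 9.334 -6.071 -0.754] w [-1.0000e-03  0.0000e+00 -1.5253e+01] rows>= 11.160273933608313 8.878157808947659
```

Emit:
drive_tool(
  rows=[
    {"dx": 9.33,"dy": -6.07,"dz": -0.75,"wz": -15.25,"hand": 60},
    {"dx": 9.33,"dy": -6.07,"dz": -0.75,"wz": -15.25,"hand": 60},
    {"dx": 9.33,"dy": -6.07,"dz": -0.75,"wz": -15.25,"hand": 60},
    {"dx": 9.33,"dy": -6.07,"dz": -0.75,"wz": -15.25,"hand": 60},
    {"dx": 9.33,"dy": -6.07,"dz": -0.75,"wz": -15.25,"hand": 60},
    {"dx": 9.33,"dy": -6.07,"dz": -0.75,"wz": -15.25,"hand": 60},
    {"dx": 9.33,"dy": -6.07,"dz": -0.75,"wz": -15.25,"hand": 60},
    {"dx": 9.33,"dy": -6.07,"dz": -0.75,"wz": -15.25,"hand": 60},
    {"dx": 9.33,"dy": -6.07,"dz": -0.75,"wz": -15.25,"hand": 60},
    {"dx": 9.33,"dy": -6.07,"dz": -0.75,"wz": -15.25,"hand": 60},
    {"dx": 9.33,"dy": -6.07,"dz": -0.75,"wz": -15.25,"hand": 60},
    {"dx": 9.33,"dy": -6.07,"dz": -0.75,"wz": -15.25,"hand": 60},
    {"dx": 9.33,"dy": -6.07,"dz": -0.75,"wz": -15.25,"hand": 60},
    {"dx": 9.33,"dy": -6.07,"dz": -0.75,"wz": -15.25,"hand": 60},
    {"dx": 9.33,"dy": -6.07,"dz": -0.75,"wz": -15.25,"hand": 60},
    {"dx": 9.33,"dy": -6.07,"dz": -0.75,"wz": -15.25,"hand": 60},
  ],
)

```text
invalid input at $.rows[0]: expected keys dx, dy, dz, wx, wy, wz, hand
```

```bash
python3 - <<'E'
from h import *
o=bot.get_obs();im=snap('wrist','w1.png');print(o['clock'],o['eef_pos'],o['joint_pos'].round(3) if hasattr(o['joint_pos'],'round') else o['joint_pos'])
for r in bot.outline_of('wrist','shoe_a')[:4]: print(np.round(r['extent']),round(r['score'],2))
E
```

```text
0.5 [ 0.1187253  -0.48569294  0.24228895] [-1.331  0.241  0.005  1.335 -0.     1.571]
```

View pics/w1.png

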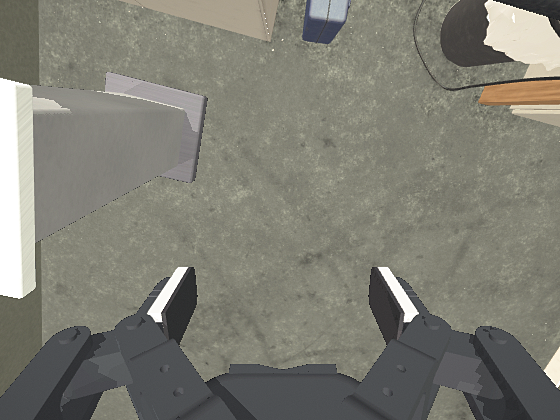

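The move was refused because every key is required, so this picture shows only the floor and the fingers (pads at about 180,300 and 385,300). I'll send it again with all the keys.

Emit:
drive_tool(
  rows=[
    {"dx": 9.33,"dy": -6.07,"dz": -0.75,"wx": 0,"wy": 0,"wz": -15.25,"hand": 60},
    {"dx": 9.33,"dy": -6.07,"dz": -0.75,"wx": 0,"wy": 0,"wz": -15.25,"hand": 60},
    {"dx": 9.33,"dy": -6.07,"dz": -0.75,"wx": 0,"wy": 0,"wz": -15.25,"hand": 60},
    {"dx": 9.33,"dy": -6.07,"dz": -0.75,"wx": 0,"wy": 0,"wz": -15.25,"hand": 60},
    {"dx": 9.33,"dy": -6.07,"dz": -0.75,"wx": 0,"wy": 0,"wz": -15.25,"hand": 60},
    {"dx": 9.33,"dy": -6.07,"dz": -0.75,"wx": 0,"wy": 0,"wz": -15.25,"hand": 60},
    {"dx": 9.33,"dy": -6.07,"dz": -0.75,"wx": 0,"wy": 0,"wz": -15.25,"hand": 60},
    {"dx": 9.33,"dy": -6.07,"dz": -0.75,"wx": 0,"wy": 0,"wz": -15.25,"hand": 60},
    {"dx": 9.33,"dy": -6.07,"dz": -0.75,"wx": 0,"wy": 0,"wz": -15.25,"hand": 60},
    {"dx": 9.33,"dy": -6.07,"dz": -0.75,"wx": 0,"wy": 0,"wz": -15.25,"hand": 60},
    {"dx": 9.33,"dy": -6.07,"dz": -0.75,"wx": 0,"wy": 0,"wz": -15.25,"hand": 60},
    {"dx": 9.33,"dy": -6.07,"dz": -0.75,"wx": 0,"wy": 0,"wz": -15.25,"hand": 60},
    {"dx": 9.33,"dy": -6.07,"dz": -0.75,"wx": 0,"wy": 0,"wz": -15.25,"hand": 60},
    {"dx": 9.33,"dy": -6.07,"dz": -0.75,"wx": 0,"wy": 0,"wz": -15.25,"hand": 60},
    {"dx": 9.33,"dy": -6.07,"dz": -0.75,"wx": 0,"wy": 0,"wz": -15.25,"hand": 60},
    {"dx": 9.33,"dy": -6.07,"dz": -0.75,"wx": 0,"wy": 0,"wz": -15.25,"hand": 60},
  ],
)

```text
clock: 2.2
eef_pos: [0.499, -0.0813, 0.28]
tool_rot: [0.708, 0.706, -0.0, 0.0]
ft_force: [-0.0, 0.2, -0.2]
grip_width: 0.0597
grasp_force: 0.0
```

```bash
python3 - <<'E'
from h import *
o=bot.get_obs();im=snap('wrist','w2.png');print(o['clock'],o['eef_pos'],np.round(o['joint_pos'],3))
import pickle
rs=bot.outline_of('wrist','shoe_a')
for r in rs[:4]: print(np.round(r['extent']),round(r['score'],2))
pickle.dump((o,rs[:4]),open('w2.pkl','wb'))
E
```

```text
2.2 [ 0.49897023 -0.08132552  0.28003847] [-0.161  0.239  0.101  1.432 -0.     1.412]
[264. 318.  31.  52.] 0.84
[306. 276.  33.  56.] 0.73
[273. 150.  43.  41.] 0.65
[409. 398.  36.  39.] 0.59
```

View pics/w2.png

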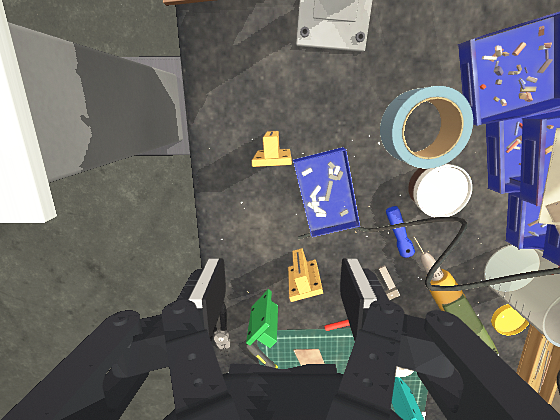

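The brass shoes are at (271,150) and (305,276), ribs toward the image top (+y). The green look-alike is at (264,318), and the top of the chute is at (335,20). Next I fit the shoe poses to the outlines.

```bash
cat >> h.py <<'E'
from scipy.optimize import minimize
def box(x0,x1,y0,y1,z0,z1): return np.array([[x,y,z] for x in(x0,x1) for y in(y0,y1) for z in(z0,z1)])
FL=box(0,.008,-.022,.022,-.04,.04);RB=box(.008,.032,-.008,.008,-.04,.04)
def mask(C,p,M,sc=4):
    m=np.zeros((420*sc,560*sc),np.uint8)
    for b in(FL,RB):
        q=proj(C,b@M.T+p);cv2.fillConvexPoly(m,cv2.convexHull(np.round((q+.5)*sc-.5).astype(np.int32)),1)
    return m>0
def fitshoe(views,x0):
    "views: list of (C,region); x0=[x,y,yaw of rib]"
    gs=[cv2.resize(g.astype(np.uint8),None,fx=4,fy=4,interpolation=0)>0 for C,g in views]
    def f(v):
        c=0
        for (C,_),g in zip(views,gs):
            m=mask(C,[v[0],v[1],.04],R.from_euler('z',v[2]).as_matrix());c+=1-(m&g).sum()/(m|g).sum()
        return c
    best=min((minimize(f,[x0[0],x0[1],x0[2]+a],method='Nelder-Mead',options=dict(initial_simplex=np.array([x0[0],x0[1],x0[2]+a])+np.vstack([np.zeros(3),np.diag([.008,.008,.2])]),xatol=1e-4,fatol=1e-4)) for a in(-.5,0,.5)),key=lambda r:r.fun)
    return best.x,best.fun
E
python3 - <<'E'
from h import *
import pickle
o,rs=pickle.load(open('w2.pkl','rb'));C=cam('wrist',o)
snap('side');sr=bot.outline_of('side','shoe_a')
for n,k,s,x0 in(('A',(273,150),(268,234),(.485,-.045,1.5)),('B',(306,276),(294,264),(.525,-.22,1.5))):
    near=lambda L,k:min(L,key=lambda r:np.hypot(*(np.array(r['extent'][:2])-k)))
    g=near(rs,k)['region'];h=near(sr,s)['region']
    print(n,fitshoe([(C,g)],x0),fitshoe([(cam('side'),h)],x0))
E
```

```text
A (array([ 0.48619789, -0.06011478,  1.6295495 ]), np.float64(0.07037110801301205)) (array([ 0.48731259, -0.05785392,  1.74629833]), np.float64(0.07324790381268786))
B (array([ 0.52764975, -0.23145547,  1.88027596]), np.float64(0.05236862424490163)) (array([ 0.52740758, -0.23494425,  1.86374657]), np.float64(0.08567451278157423))
```

```bash
python3 - <<'E'
from h import *
move([.54,.10,.33],down(np.pi/2))
E
```

```text
t 2.4 d [ 3.616  0.805 -1.   ] w [ 0.003  0.001 -0.017] rows>= 3.8373469032515866 0.010279246686555879
```

Emit:
drive_tool(
  rows=[
    {"dx": 3.6,"dy": 0.8,"dz": -1.0,"wx": 0,"wy": 0,"wz": 0,"hand": 60},
    {"dx": 3.6,"dy": 0.8,"dz": -1.0,"wx": 0,"wy": 0,"wz": 0,"hand": 60},
    {"dx": 3.6,"dy": 0.8,"dz": -1.0,"wx": 0,"wy": 0,"wz": 0,"hand": 60},
    {"dx": 3.6,"dy": 0.8,"dz": -1.0,"wx": 0,"wy": 0,"wz": 0,"hand": 60},
    {"dx": 3.6,"dy": 0.8,"dz": -1.0,"wx": 0,"wy": 0,"wz": 0,"hand": 60},
    {"dx": 3.6,"dy": 0.8,"dz": -1.0,"wx": 0,"wy": 0,"wz": 0,"hand": 60},
  ],
)

```text
clock: 3.0
eef_pos: [0.5399, 0.1006, 0.3297]
tool_rot: [0.706, 0.708, -0.0, 0.0]
ft_force: [0.5, -0.3, 0.1]
grip_width: 0.0598
grasp_force: 0.0
```

```bash
python3 - <<'E'
from h import *
import pickle
o=bot.get_obs();im=snap('wrist','w3.png');print(o['clock'],o['eef_pos'],np.round(o['joint_pos'],3))
rs={t:bot.outline_of('wrist',t)[:2] for t in('track','gate_tab','chute')}
for t in rs:
  for r in rs[t]: print(t,np.round(r['extent']),round(r['score'],2))
pickle.dump((o,rs),open('w3.pkl','wb'))
E
```

```text
3.0 [0.53989197 0.10058092 0.32967593] [ 0.184  0.326  0.346  1.59  -0.     1.753]
track [286. 116. 111. 231.] 0.81
gate_tab [285.  20. 106.  40.] 0.93
chute [288. 117. 112. 232.] 0.73
chute [215. 148. 109.  16.] 0.6
```

View pics/w3.png

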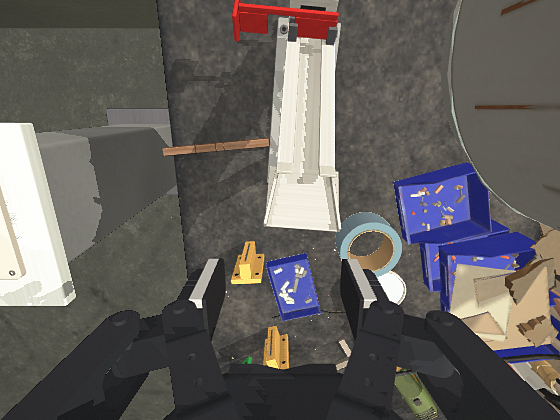

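```bash
cat >> h.py <<'E'
def track(v):
    "v=x,y of origin, yaw deviation; returns origin, axes (x up slope, y away, z normal)"
    h=np.array([np.sin(v[2]),-np.cos(v[2]),0]);s,c=np.sin(np.radians(40)),np.cos(np.radians(40))
    x=c*h+np.array([0,0,s]);y=np.cross([0,0,1],h);z=np.cross(x,y);return np.array([v[0],v[1],.03]),np.c_[x,y,z]
E
python3 - <<'E'
from h import *
import pickle
o,rs=pickle.load(open('w3.pkl','rb'));C=cam('wrist',o)
g=cv2.resize(rs['track'][0]['region'].astype(np.uint8),None,fx=4,fy=4,interpolation=0)>0
g[:4*60]=0
CH=box(0,.205,-.028,.028,0,.015)
TG=np.array([[x,s*w,z] for x,w in((.205,.028),(.265,.036)) for s in(-1,1) for z in(0,.007)])
def f(v):
    p,M=track(v);m=np.zeros(g.shape,np.uint8)
    for b in(CH,TG): cv2.fillConvexPoly(m,cv2.convexHull(np.round((proj(C,b@M.T+p)+.5)*4-.5).astype(np.int32)),1)
    m[:240]=0;m=m>0;return 1-(m&g).sum()/(m|g).sum()
r=min((minimize(f,x0,method='Nelder-Mead',options=dict(initial_simplex=np.array(x0)+np.vstack([np.zeros(3),np.diag([.01,.01,.1])]))) for x0 in([.56,.29,0],[.56,.27,0.1],[.57,.28,-.1])),key=lambda r:r.fun)
print(r.x,r.fun);p,M=track(r.x)
im=cv2.imread('pics/w3.png');k=5;x0,y0=250,115
a=cv2.resize(im[y0:y0+120,x0:x0+110],None,fx=k,fy=k,interpolation=2)
L=lambda q,c:cv2.polylines(a,[np.round(((proj(C,np.array(q)@M.T+p)-[x0,y0])+.5)*k).astype(int)],False,c,1)
for s in(-1,1):
    L([[.06,s*.0125,.015],[.205,s*.0125,.015]],(0,0,255))
    L([[.06,s*.028,.015],[.205,s*.028,.015]],(0,160,0))
    L([[.205,s*.025,.007],[.265,s*.033,.007]],(255,0,0))
    L([[.205,s*.025,0],[.265,s*.033,0],[.265,-s*.033,0]],(255,0,255))
cv2.imwrite('pics/c2.png',a)
E
```

```text
[ 0.57289288  0.27740719 -0.08059485] 0.04478728266741061
```

View pics/c2.png

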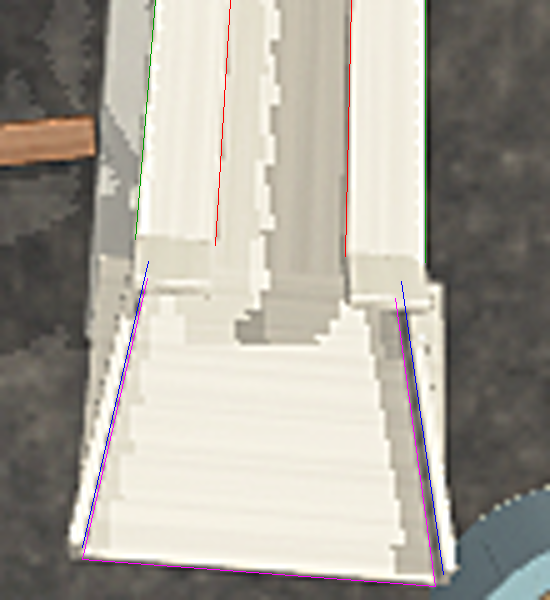

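The overlay lines sit on the lip edges and tongue guides to about 1 mm, so I accept the track pose. Now to grasp A.

```bash
cat >> h.py <<'E'
TV=[.5729,.2774,-.0806]
def grip(p,M,gx=.029,gz=.022,phi=65):
    "TCP pose gripping a shoe whose frame is p,M"
    c,s=np.cos(np.radians(phi)),np.sin(np.radians(phi));d=np.array([-c,0,-s]);x=np.array([s,0,-c])
    T=np.c_[x,np.cross(d,x),d];return np.array(p)+M@(np.array([gx,0,gz])+.008*d),M@T
def stand(x,y,yaw): return np.array([x,y,.04]),R.from_euler('z',yaw).as_matrix()
def inch(xc,zc,yc=0):
    p,M=track(TV);return p+M@np.array([xc,yc,zc]),np.c_[M[:,2],-M[:,1],M[:,0]]
E
python3 - <<'E'
from h import *
print(bot.tip_extent)
p,M=grip(*stand(.4867,-.0592,1.66));print(p,M[:,2])
move(p-.09*M[:,2],M);move(p,M)
for n,q in(('B',stand(.5276,-.232,1.87)),('pre',inch(.262,.05)),('ins',inch(.24,.0015))):
    p,M=grip(*q);print(n,p,M[:,2])
E
```

```text
0.011
[ 0.48441772 -0.03368281  0.05474954] [ 0.03764912 -0.42093793 -0.90630779]
t 3.2 d [-1.887 -1.162  3.866] w [-0.238 -4.992 -1.029] rows>= 4.455818184611292 2.9701821868868468
t 3.2 d [-2.644 -1.091  5.497] w [-0.238 -4.992 -1.029] rows>= 6.196804147878325 2.9701821868868468
B [ 0.52004854 -0.20751916  0.05474954] [ 0.12457069 -0.40384197 -0.90630779]
pre [0.55974458 0.114535   0.26581873] [ 0.03402616  0.42124626 -0.90630779]
ins [0.55859146 0.10025927 0.21452425] [ 0.03402616  0.42124626 -0.90630779]
```

```bash
sed -i 's/gx=.029,gz=.022,phi=65/gx=.0265,gz=.022,phi=75/; s/T=np.c_\[x,np.cross(d,x),d\]/T=np.c_[-x,-np.cross(d,x),d]/' h.py; python3 - <<'E'
from h import *
move([.49,.0,.3],down(np.pi/2))
E
```

```text
t 3.2 d [-1.972 -0.985  0.592] w [-0.01   0.005 -0.025] rows>= 2.2826483139854274 0.015960932596073504
```

Emit:
drive_tool(
  rows=[
    {"dx": -2,"dy": -1,"dz": 0.6,"wx": 0,"wy": 0,"wz": -34,"hand": 45},
    {"dx": -2,"dy": -1,"dz": 0.6,"wx": 0,"wy": 0,"wz": -34,"hand": 45},
    {"dx": -2,"dy": -1,"dz": 0.6,"wx": 0,"wy": 0,"wz": -34,"hand": 45},
    {"dx": -2,"dy": -1,"dz": 0.6,"wx": 0,"wy": 0,"wz": -34,"hand": 45},
    {"dx": -2,"dy": -1,"dz": 0.6,"wx": 0,"wy": 0,"wz": -34,"hand": 45},
    {"dx": -2,"dy": -1,"dz": 0.6,"wx": 0,"wy": 0,"wz": -34,"hand": 45},
    {"dx": -2,"dy": -1,"dz": 0.6,"wx": 0,"wy": 0,"wz": -34,"hand": 45},
    {"dx": -2,"dy": -1,"dz": 0.6,"wx": 0,"wy": 0,"wz": -34,"hand": 45},
    {"dx": -2,"dy": -1,"dz": 0.6,"wx": 0,"wy": 0,"wz": -34,"hand": 45},
    {"dx": -2,"dy": -1,"dz": 0.6,"wx": 0,"wy": 0,"wz": -34,"hand": 45},
    {"dx": -2,"dy": -1,"dz": 0.6,"wx": 0,"wy": 0,"wz": -34,"hand": 45},
    {"dx": -2,"dy": -1,"dz": 0.6,"wx": 0,"wy": 0,"wz": -34,"hand": 45},
    {"dx": -2,"dy": -1,"dz": 0.6,"wx": 0,"wy": 0,"wz": -34,"hand": 45},
    {"dx": -2,"dy": -1,"dz": 0.6,"wx": 0,"wy": 0,"wz": -34,"hand": 45},
    {"dx": -2,"dy": -1,"dz": 0.6,"wx": 0,"wy": 0,"wz": -34,"hand": 45},
    {"dx": -2,"dy": -1,"dz": 0.6,"wx": 0,"wy": 0,"wz": -34,"hand": 45},
    {"dx": -2,"dy": -1,"dz": 0.6,"wx": 0,"wy": 0,"wz": -34,"hand": 45},
    {"dx": -2,"dy": -1,"dz": 0.6,"wx": 0,"wy": 0,"wz": -34,"hand": 45},
    {"dx": -2,"dy": -1,"dz": 0.6,"wx": 0,"wy": 0,"wz": -34,"hand": 45},
    {"dx": -2,"dy": -1,"dz": 0.6,"wx": 0,"wy": 0,"wz": -34,"hand": 45},
  ],
)

```text
clock: 5.2
eef_pos: [0.4893, -0.0014, 0.2997]
tool_rot: [-0.644, 0.765, 0.0, -0.0]
ft_force: [-0.6, 0.0, -0.2]
grip_width: 0.0451
grasp_force: 0.0
```

```bash
python3 - <<'E'
from h import *
print(np.round(bot.get_obs()['joint_pos'],3))
p,M=grip(*stand(.4867,-.0592,1.66));print(p,M)
move(p-.09*M[:,2],M)
E
```

```text
[-0.003  0.202  0.104  1.473 -0.    -1.402]
[ 0.48452369 -0.03486768  0.05427259] [[ 0.0860499  -0.99602399  0.023057  ]
 [-0.9620853  -0.08908542 -0.25778998]
 [ 0.25881905  0.         -0.96592583]]
t 5.2 d [0.226 0.098 3.17 ] w [ 0.395  2.982 -2.97 ] rows>= 3.1798971878065236 2.4602859085242685
```

Emit:
drive_tool(
  rows=[
    {"dx": 0.23,"dy": 0.1,"dz": 2.2,"wx": 0.4,"wy": 2.98,"wz": -2.97,"hand": 45},
    {"dx": 0.23,"dy": 0.1,"dz": 2.2,"wx": 0.4,"wy": 2.98,"wz": -2.97,"hand": 45},
    {"dx": 0.23,"dy": 0.1,"dz": 2.2,"wx": 0.4,"wy": 2.98,"wz": -2.97,"hand": 45},
    {"dx": 0.23,"dy": 0.1,"dz": 2.2,"wx": 0.4,"wy": 2.98,"wz": -2.97,"hand": 45},
    {"dx": 0.23,"dy": 0.1,"dz": 2.2,"wx": 0.4,"wy": 2.98,"wz": -2.97,"hand": 45},
  ],
)

```text
clock: 5.7
eef_pos: [0.4833, -0.011, 0.1906]
tool_rot: [0.73, -0.671, 0.096, 0.087]
ft_force: [0.6, 0.3, 1.1]
grip_width: 0.0445
grasp_force: 0.0
```

```bash
python3 - <<'E'
from h import *
o=bot.get_obs();snap('wrist','w4.png');C=cam('wrist',o);print(np.round(o['joint_pos'],3),proj(C,[.487,-.06,.08]),proj(C,[.5276,-.232,.08]))
for r in bot.outline_of('wrist','shoe_a')[:3]:
    print(np.round(r['extent']),round(r['score'],2));
    c=r['extent'][:2]
    for x0 in([.4867,-.0592,1.66],[.5276,-.232,1.87]):
        if np.hypot(*(proj(C,[x0[0],x0[1],.05])[0]-c))<40: print(fitshoe([(C,r['region'])],x0))
p,M=grip(*stand(.4867,-.0592,1.66))
move(p,M)
E
```

```text
[ 0.134  0.242 -0.158  1.182 -0.261 -1.519] [[282.2905887  184.27004497]] [[250.13889053 -29.92634972]]
[284. 204.  53.  40.] 0.96
(array([ 0.48602808, -0.06039627,  1.6299173 ]), np.float64(0.05193083920718111))
[256.  29.  48.  55.] 0.91
(array([ 0.52842658, -0.23240657,  1.86247661]), np.float64(0.042298565975446234))
t 5.8 d [-0.253  0.054  2.779] w [-0.042  0.01  -0.076] rows>= 2.791486423912111 0.05065748063540397
```

Emit:
drive_tool(
  rows=[
    {"dx": -0.23,"dy": 0.07,"dz": 0.8,"wx": 0,"wy": 0,"wz": 0.2,"hand": 45},
    {"dx": -0.23,"dy": 0.07,"dz": 1.6,"wx": 0,"wy": 0,"wz": 0.2,"hand": 45},
    {"dx": -0.23,"dy": 0.07,"dz": 2.3,"wx": 0,"wy": 0,"wz": 0.2,"hand": 45},
    {"dx": -0.23,"dy": 0.07,"dz": 2.78,"wx": 0,"wy": 0,"wz": 0.2,"hand": 45},
    {"dx": -0.23,"dy": 0.07,"dz": 2.78,"wx": 0,"wy": 0,"wz": 0.2,"hand": 45},
    {"dx": -0.23,"dy": 0.07,"dz": 2.78,"wx": 0,"wy": 0,"wz": 0.2,"hand": 10},
    {"dx": -0.23,"dy": 0.07,"dz": 2.78,"wx": 0,"wy": 0,"wz": 0.2,"hand": 10},
    {"dx": -0.23,"dy": 0.07,"dz": 2.78,"wx": 0,"wy": 0,"wz": 0.2,"hand": 10},
    {"dx": -0.23,"dy": 0.07,"dz": 2.78,"wx": 0,"wy": 0,"wz": 0.2,"hand": 10},
    {"dx": -0.23,"dy": 0.07,"dz": 2.78,"wx": 0,"wy": 0,"wz": 0.2,"hand": 10},
  ],
)

```text
clock: 6.8
eef_pos: [0.4839, -0.0352, 0.0548]
tool_rot: [0.725, -0.677, 0.099, 0.085]
ft_force: [0.1, 1.2, 6.5]
grip_width: 0.0153
grasp_force: 59.7
```

```bash
cat >> h.py <<'E'
def up(h):
    o=bot.get_obs();move(np.array(o['eef_pos'])+[0,0,h],R.from_quat(o['tool_rot']).as_matrix())
E
python3 - <<'E'
from h import *
o=bot.get_obs();print(o['grip_width'],o['grasp_force'],o['ft_force'])
up(.22)
E
```

```text
0.015272452083515206 59.729461669921875 [0.13496782 1.23318732 6.50967955]
t 6.8 d [ 1.14  -0.046 -4.25 ] w [0. 0. 0.] rows>= 4.4 0.0
```

Emit:
drive_tool(
  rows=[
    {"dx": 0.26,"dy": -0.01,"dz": -0.97,"wx": 0,"wy": 0,"wz": 0,"hand": 10},
    {"dx": 0.52,"dy": -0.02,"dz": -1.93,"wx": 0,"wy": 0,"wz": 0,"hand": 10},
    {"dx": 0.78,"dy": -0.03,"dz": -2.9,"wx": 0,"wy": 0,"wz": 0,"hand": 10},
    {"dx": 1.14,"dy": -0.05,"dz": -4.25,"wx": 0,"wy": 0,"wz": 0,"hand": 10},
    {"dx": 1.14,"dy": -0.05,"dz": -4.25,"wx": 0,"wy": 0,"wz": 0,"hand": 10},
    {"dx": 1.14,"dy": -0.05,"dz": -4.25,"wx": 0,"wy": 0,"wz": 0,"hand": 10},
    {"dx": 1.14,"dy": -0.05,"dz": -4.25,"wx": 0,"wy": 0,"wz": 0,"hand": 10},
  ],
)

```text
clock: 7.5
eef_pos: [0.4823, -0.0353, 0.2716]
tool_rot: [0.725, -0.677, 0.096, 0.087]
ft_force: [-0.7, 0.5, -5.0]
grip_width: 0.0151
grasp_force: 60.2
```

```bash
python3 - <<'E'
from h import *
print(bot.get_obs()['eef_pos'],bot.get_obs()['grip_width'])
p,M=grip(*inch(.262,.05),gx=.0272,gz=.0225);print(p)
move([.53,-.03,.29],M)
E
```

```text
[ 0.48230412 -0.03528222  0.27161204] 0.01510026033451706
[0.55971782 0.1142037  0.26545849]
t 7.5 d [ 0.056 -0.96  -0.362] w [ 0.262 -9.966  1.756] rows>= 1.0277968012269179 5.892514174475642
```

Emit:
drive_tool(
  rows=[
    {"dx": 0.06,"dy": -0.96,"dz": -0.36,"wx": 0.26,"wy": -9.97,"wz": 1.76,"hand": 10},
    {"dx": 0.06,"dy": -0.96,"dz": -0.36,"wx": 0.26,"wy": -9.97,"wz": 1.76,"hand": 10},
    {"dx": 0.06,"dy": -0.96,"dz": -0.36,"wx": 0.26,"wy": -9.97,"wz": 1.76,"hand": 10},
    {"dx": 0.06,"dy": -0.96,"dz": -0.36,"wx": 0.26,"wy": -9.97,"wz": 1.76,"hand": 10},
    {"dx": 0.06,"dy": -0.96,"dz": -0.36,"wx": 0.26,"wy": -9.97,"wz": 1.76,"hand": 10},
    {"dx": 0.06,"dy": -0.96,"dz": -0.36,"wx": 0.26,"wy": -9.97,"wz": 1.76,"hand": 10},
    {"dx": 0.06,"dy": -0.96,"dz": -0.36,"wx": 0.26,"wy": -9.97,"wz": 1.76,"hand": 10},
    {"dx": 0.06,"dy": -0.96,"dz": -0.36,"wx": 0.26,"wy": -9.97,"wz": 1.76,"hand": 10},
  ],
)

```text
clock: 8.3
eef_pos: [0.5298, -0.0311, 0.2882]
tool_rot: [-0.646, 0.702, 0.205, 0.219]
ft_force: [0.1, 0.4, -2.9]
grip_width: 0.0149
grasp_force: 60.5
```

```bash
python3 - <<'E'
from h import *
print(np.round(bot.get_obs()['joint_pos'],3))
move(*grip(*inch(.262,.05),gx=.0272,gz=.0225))
move(*grip(*inch(.262,.008),gx=.0272,gz=.0225))
E
```

```text
[-0.366  0.392  0.193  1.57   0.58  -1.912]
t 8.3 d [-2.156 -0.361  2.056] w [ 0.032 -0.018 -0.041] rows>= 3.0011582540658024 0.03191808740277419
t 8.3 d [-1.345 -0.365  2.275] w [ 0.032 -0.018 -0.041] rows>= 2.6678160520914598 0.03191808740277419
```

Emit:
drive_tool(
  rows=[
    {"dx": -1.0,"dy": -0.16,"dz": 0.9,"wx": 0.03,"wy": 0,"wz": -0.04,"hand": 10},
    {"dx": -2.16,"dy": -0.36,"dz": 2.06,"wx": 0.03,"wy": 0,"wz": -0.04,"hand": 10},
    {"dx": -2.16,"dy": -0.36,"dz": 2.06,"wx": 0.03,"wy": 0,"wz": -0.04,"hand": 10},
    {"dx": -2.16,"dy": -0.36,"dz": 2.06,"wx": 0.03,"wy": 0,"wz": -0.04,"hand": 10},
    {"dx": -1.75,"dy": -0.36,"dz": 2.17,"wx": 0.03,"wy": 0,"wz": -0.04,"hand": 10},
    {"dx": -1.35,"dy": -0.36,"dz": 2.27,"wx": 0.03,"wy": 0,"wz": -0.04,"hand": 10},
    {"dx": -1.35,"dy": -0.36,"dz": 2.27,"wx": 0.03,"wy": 0,"wz": -0.04,"hand": 10},
    {"dx": -1.35,"dy": -0.36,"dz": 2.27,"wx": 0.03,"wy": 0,"wz": -0.04,"hand": 10},
  ],
)

```text
clock: 9.1
eef_pos: [0.5581, 0.0877, 0.2364]
tool_rot: [-0.647, 0.701, 0.202, 0.222]
ft_force: [-0.3, 0.3, -3.1]
grip_width: 0.015
grasp_force: 60.6
```

```bash
python3 - <<'E'
from h import *
o=bot.get_obs();print(np.round(o['joint_pos'],3))
C=cam('side');T=cam('top');W=cam('wrist',o);a=[]
p,M=inch(.262,.008);tp,tM=track(TV)
for n,C,P,h in(('side',cam('side'),[.56,.09,.21],35),('top',cam('top'),[.56,.09,.21],35),('wrist',W,p,110)):
    im=snap(n)[:,:,::-1];u,v=proj(C,P)[0];u=int(np.clip(u,h,560-h));v=int(np.clip(v,h,420-h));k=260/2/h
    c=cv2.resize(im[v-h:v+h,u-h:u+h],(260,260),interpolation=2)
    L=lambda q,M,p,col:cv2.polylines(c,[np.round((proj(C,np.array(q)@M.T+p)-[u-h,v-h]+.5)*k).astype(int)],True,col,1)
    L([[0,-.022,-.04],[0,.022,-.04],[0,.022,.04],[0,-.022,.04]],M,p,(255,0,255));L([[.032,-.008,-.04],[.032,.008,-.04],[.032,.008,.04],[.032,-.008,.04]],M,p,(255,0,0))
    L([[.205,-.025,0],[.265,-.033,0],[.265,.033,0],[.205,.025,0]],tM,tp,(0,200,0));a.append(c)
cv2.imwrite('pics/c3.png',np.hstack(a))
move(*grip(*inch(.262,.002),gx=.0272,gz=.0225))
move(*grip(*inch(.238,.002),gx=.0272,gz=.0225))
E
```

```text
[-0.145  0.377  0.04   1.274  0.61  -1.649]
t 9.25 d [0.175 0.027 0.093] w [-0.06  -0.002  0.047] rows>= 0.19966236106620652 0.04458793316602892
t 9.25 d [0.05  0.029 0.556] w [-0.06  -0.002  0.047] rows>= 0.559508690341226 0.04458793316602892
```

View pics/c3.png

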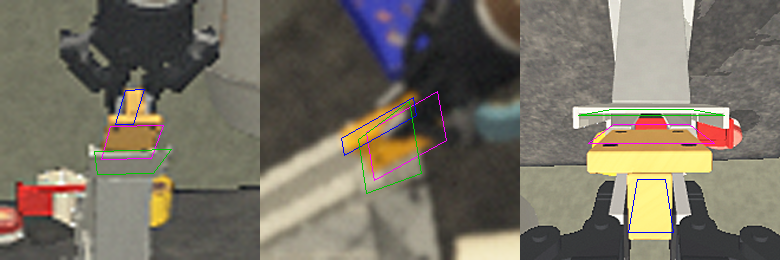

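The shoe sits over the tongue as predicted. It is centred to about 0.5 mm, with the tail perhaps 2 mm high. I'll lower it and slide it in.

Emit:
drive_tool(
  rows=[
    {"dx": 0.19,"dy": 0.03,"dz": 0.1,"wx": -0.06,"wy": 0,"wz": 0.05,"hand": 10},
    {"dx": 0.19,"dy": 0.03,"dz": 0.1,"wx": -0.06,"wy": 0,"wz": 0.05,"hand": 10},
    {"dx": 0.15,"dy": 0.03,"dz": 0.25,"wx": -0.06,"wy": 0,"wz": 0.05,"hand": 10},
    {"dx": 0.11,"dy": 0.03,"dz": 0.4,"wx": -0.06,"wy": 0,"wz": 0.05,"hand": 10},
    {"dx": 0.07,"dy": 0.03,"dz": 0.56,"wx": -0.06,"wy": 0,"wz": 0.05,"hand": 10},
    {"dx": 0.07,"dy": 0.03,"dz": 0.56,"wx": -0.06,"wy": 0,"wz": 0.05,"hand": 10},
  ],
)

```text
clock: 9.85
eef_pos: [0.5574, 0.1026, 0.2108]
tool_rot: [-0.647, 0.701, 0.205, 0.22]
ft_force: [0.3, 2.2, -2.8]
grip_width: 0.0155
grasp_force: 60.7
```

```bash
python3 - <<'E'
from h import *
move(*grip(*inch(.238,.0),gx=.0272,gz=.0225))
move(*grip(*inch(.238,.08),gx=.0272,gz=.0225))
E
```

```text
t 9.85 d [ 0.023 -0.027 -0.038] w [ 0.042  0.005 -0.002] rows>= 0.05212846991930511 0.024669921271919647
t 9.85 d [-1.523 -0.025 -0.452] w [ 0.042  0.005 -0.002] rows>= 1.588642162882091 0.024669921271919647
```

Emit:
drive_tool(
  rows=[
    {"dx": 0,"dy": 0,"dz": 0,"wx": 0,"wy": 0,"wz": 0,"hand": 34},
    {"dx": 0,"dy": 0,"dz": 0,"wx": 0,"wy": 0,"wz": 0,"hand": 34},
    {"dx": 0,"dy": 0,"dz": 0,"wx": 0,"wy": 0,"wz": 0,"hand": 34},
    {"dx": 0,"dy": 0,"dz": 0,"wx": 0,"wy": 0,"wz": 0,"hand": 34},
    {"dx": -0.5,"dy": 0,"dz": -0.5,"wx": 0,"wy": 0,"wz": 0,"hand": 34},
    {"dx": -0.9,"dy": 0,"dz": -1.5,"wx": 0,"wy": 0,"wz": 0,"hand": 34},
    {"dx": -0.9,"dy": 0,"dz": -2.4,"wx": 0,"wy": 0,"wz": 0,"hand": 34},
    {"dx": -0.9,"dy": 0,"dz": -2.4,"wx": 0,"wy": 0,"wz": 0,"hand": 34},
  ],
)

```text
clock: 10.65
eef_pos: [0.5581, 0.0671, 0.3429]
tool_rot: [-0.647, 0.701, 0.2, 0.224]
ft_force: [-0.4, 1.2, 0.9]
grip_width: 0.0341
grasp_force: 0.0
```

```bash
python3 - <<'E'
from h import *
a=[];tp,tM=track(TV)
for n in('side','top'):
    C=cam(n);im=snap(n)[:,:,::-1];u,v=proj(C,[.565,.17,.12])[0].astype(int);h=45
    print([ (np.round(r['extent']),round(r['score'],2)) for r in bot.look_for(n,'shoe_a')[:5]],proj(C,tp+tM@np.array([.08,0,.032])))
    a.append(cv2.resize(im[v-h:v+h,u-h:u+h],(380,380),interpolation=2))
cv2.imwrite('pics/c4.png',np.hstack(a))
p,M=grip(*stand(.5284,-.2324,1.865));print(p-.1*M[:,2]);move(p-.18*M[:,2],M);
E
```

```text
[(array([296., 264.,  17.,  34.]), 0.77), (array([396., 313.,  27.,  38.]), 0.72), (array([278., 281.,  22.,  35.]), 0.67), (array([263., 181.,   7.,  14.]), 0.39)] [[276.73213636 178.30672484]]
[(array([389., 162.,  10.,  19.]), 0.56), (array([203., 234.,  22.,  16.]), 0.46)] [[198.8541872  233.37274499]]
[ 0.51381082 -0.18425036  0.15086518]
t 10.85 d [ 5.106  0.564 -0.967] w [-0.731  9.884 -4.371] rows>= 5.227609834409716 6.305306607585787
```

View pics/c4.png

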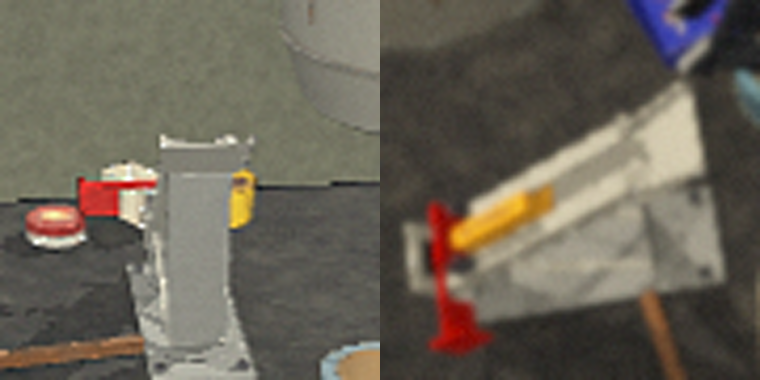

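Shoe A is queued against the shutter: its rib shows in the slot at about (500,215), right at the red plate. Now shoe B.

Emit:
drive_tool(
  rows=[
    {"dx": 5.1,"dy": 0.56,"dz": -0.97,"wx": -0.73,"wy": 9.88,"wz": -4.37,"hand": 45},
    {"dx": 5.1,"dy": 0.56,"dz": -0.97,"wx": -0.73,"wy": 9.88,"wz": -4.37,"hand": 45},
    {"dx": 5.1,"dy": 0.56,"dz": -0.97,"wx": -0.73,"wy": 9.88,"wz": -4.37,"hand": 45},
    {"dx": 5.1,"dy": 0.56,"dz": -0.97,"wx": -0.73,"wy": 9.88,"wz": -4.37,"hand": 45},
    {"dx": 5.1,"dy": 0.56,"dz": -0.97,"wx": -0.73,"wy": 9.88,"wz": -4.37,"hand": 45},
    {"dx": 5.1,"dy": 0.56,"dz": -0.97,"wx": -0.73,"wy": 9.88,"wz": -4.37,"hand": 45},
    {"dx": 5.1,"dy": 0.56,"dz": -0.97,"wx": -0.73,"wy": 9.88,"wz": -4.37,"hand": 45},
    {"dx": 5.1,"dy": 0.56,"dz": -0.97,"wx": -0.73,"wy": 9.88,"wz": -4.37,"hand": 45},
    {"dx": 5.1,"dy": 0.56,"dz": -0.97,"wx": -0.73,"wy": 9.88,"wz": -4.37,"hand": 45},
    {"dx": 5.1,"dy": 0.56,"dz": -0.97,"wx": -0.73,"wy": 9.88,"wz": -4.37,"hand": 45},
  ],
)

```text
clock: 11.85
eef_pos: [0.5089, -0.1642, 0.2292]
tool_rot: [0.796, -0.591, 0.105, 0.077]
ft_force: [0.6, -0.0, -0.2]
grip_width: 0.0453
grasp_force: 0.0
```

```bash
python3 - <<'E'
from h import *
o=bot.get_obs();snap('wrist');C=cam('wrist',o)
x=np.array([.5284,-.2324,1.865])
for r in bot.outline_of('wrist','shoe_a')[:4]:
    print(np.round(r['extent']),round(r['score'],2))
    if np.hypot(*(proj(C,[x[0],x[1],.05])[0]-r['extent'][:2]))<40: y=fitshoe([(C,r['region'])],x);print(y)
p,M=grip(*stand(*y[0]));move(p,M)
E
```

```text
[283. 181.  45.  33.] 0.94
(array([ 0.5285795 , -0.23132923,  1.86351501]), np.float64(0.06044584166904832))
[358. 123.  53.  55.] 0.56
t 11.95 d [-0.034  0.019  3.619] w [-0.025  0.     0.005] rows>= 3.61875255165253 0.015034160815452748
```

Emit:
drive_tool(
  rows=[
    {"dx": -0.03,"dy": 0.02,"dz": 1.0,"wx": 0,"wy": 0,"wz": 0,"hand": 45},
    {"dx": -0.03,"dy": 0.02,"dz": 2.0,"wx": 0,"wy": 0,"wz": 0,"hand": 45},
    {"dx": -0.03,"dy": 0.02,"dz": 2.7,"wx": 0,"wy": 0,"wz": 0,"hand": 45},
    {"dx": -0.03,"dy": 0.02,"dz": 3.3,"wx": 0,"wy": 0,"wz": 0,"hand": 45},
    {"dx": -0.03,"dy": 0.02,"dz": 3.6,"wx": 0,"wy": 0,"wz": 0,"hand": 45},
    {"dx": -0.03,"dy": 0.02,"dz": 3.6,"wx": 0,"wy": 0,"wz": 0,"hand": 45},
    {"dx": -0.03,"dy": 0.02,"dz": 3.6,"wx": 0,"wy": 0,"wz": 0,"hand": 10},
    {"dx": -0.03,"dy": 0.02,"dz": 3.6,"wx": 0,"wy": 0,"wz": 0,"hand": 10},
    {"dx": -0.03,"dy": 0.02,"dz": 3.6,"wx": 0,"wy": 0,"wz": 0,"hand": 10},
    {"dx": -0.03,"dy": 0.02,"dz": 3.6,"wx": 0,"wy": 0,"wz": 0,"hand": 10},
    {"dx": -0.03,"dy": 0.02,"dz": 3.6,"wx": 0,"wy": 0,"wz": 0,"hand": 10},
  ],
)

```text
clock: 13.05
eef_pos: [0.5223, -0.2079, 0.0568]
tool_rot: [0.796, -0.591, 0.107, 0.077]
ft_force: [-0.6, 0.8, 6.3]
grip_width: 0.0148
grasp_force: 59.6
```

```bash
python3 - <<'E'
from h import *
o=bot.get_obs();sp,sM=stand(.5286,-.2313,1.8635);M=R.from_quat(o['tool_rot']).as_matrix()
print(sM.T@(o['eef_pos']-sp)+.008*np.array([.2588,0,.966]))
up(.23)
E
```

```text
[ 0.02630154 -0.00076128  0.02452606]
t 13.05 d [ 1.2   -0.02  -4.441] w [-0.  0.  0.] rows>= 4.6000000000000005 1.4925757639415866e-15
```

Emit:
drive_tool(
  rows=[
    {"dx": 0.26,"dy": 0,"dz": -0.97,"wx": 0,"wy": 0,"wz": 0,"hand": 10},
    {"dx": 0.52,"dy": 0,"dz": -1.93,"wx": 0,"wy": 0,"wz": 0,"hand": 10},
    {"dx": 0.78,"dy": 0,"dz": -2.9,"wx": 0,"wy": 0,"wz": 0,"hand": 10},
    {"dx": 1.2,"dy": 0,"dz": -4.44,"wx": 0,"wy": 0,"wz": 0,"hand": 10},
    {"dx": 1.2,"dy": 0,"dz": -4.44,"wx": 0,"wy": 0,"wz": 0,"hand": 10},
    {"dx": 1.2,"dy": 0,"dz": -4.44,"wx": 0,"wy": 0,"wz": 0,"hand": 10},
    {"dx": 1.2,"dy": 0,"dz": -4.44,"wx": 0,"wy": 0,"wz": 0,"hand": 10},
  ],
)

```text
clock: 13.75
eef_pos: [0.5203, -0.2079, 0.2843]
tool_rot: [0.796, -0.591, 0.105, 0.077]
ft_force: [0.7, -0.2, -3.4]
grip_width: 0.0149
grasp_force: 59.8
```

```bash
python3 - <<'E'
from h import *
p,M=grip(*inch(.262,.05),gx=.0263,gz=.0245)
move([.53,-.03,.29],M)
E
```

```text
t 13.75 d [-3.206 -1.218 -0.973] w [ 0.76  -9.866  4.369] rows>= 3.5647271368685205 6.2965111387757124
```

Emit:
drive_tool(
  rows=[
    {"dx": -0.6,"dy": -0.24,"dz": -0.2,"wx": 0.76,"wy": -9.87,"wz": 4.37,"hand": 10},
    {"dx": -1.2,"dy": -0.48,"dz": -0.4,"wx": 0.76,"wy": -9.87,"wz": 4.37,"hand": 10},
    {"dx": -1.8,"dy": -0.7,"dz": -0.6,"wx": 0.76,"wy": -9.87,"wz": 4.37,"hand": 10},
    {"dx": -2.4,"dy": -0.95,"dz": -0.8,"wx": 0.76,"wy": -9.87,"wz": 4.37,"hand": 10},
    {"dx": -3.2,"dy": -1.22,"dz": -0.97,"wx": 0.76,"wy": -9.87,"wz": 4.37,"hand": 10},
    {"dx": -3.2,"dy": -1.22,"dz": -0.97,"wx": 0.76,"wy": -9.87,"wz": 4.37,"hand": 10},
    {"dx": -3.2,"dy": -1.22,"dz": -0.97,"wx": 0.76,"wy": -9.87,"wz": 4.37,"hand": 10},
    {"dx": -3.2,"dy": -1.22,"dz": -0.97,"wx": 0.76,"wy": -9.87,"wz": 4.37,"hand": 10},
    {"dx": -3.2,"dy": -1.22,"dz": -0.97,"wx": 0.76,"wy": -9.87,"wz": 4.37,"hand": 10},
  ],
)

```text
clock: 14.65
eef_pos: [0.53, -0.0308, 0.2884]
tool_rot: [-0.646, 0.701, 0.205, 0.22]
ft_force: [-0.0, 0.3, -2.5]
grip_width: 0.0151
grasp_force: 59.7
```

```bash
python3 - <<'E'
from h import *
for a in((.262,.05),(.262,.008)): move(*grip(*inch(*a),gx=.0263,gz=.0245))
E
```

```text
t 14.65 d [-2.118 -0.36   2.024] w [ 0.028 -0.01  -0.022] rows>= 2.951679499404463 0.021351652091126393
t 14.65 d [-1.307 -0.362  2.242] w [ 0.028 -0.01  -0.022] rows>= 2.620392295185074 0.021351652091126393
```

Emit:
drive_tool(
  rows=[
    {"dx": -1.0,"dy": -0.16,"dz": 0.9,"wx": 0.03,"wy": 0,"wz": -0.02,"hand": 10},
    {"dx": -2.12,"dy": -0.36,"dz": 2.02,"wx": 0.03,"wy": 0,"wz": -0.02,"hand": 10},
    {"dx": -2.12,"dy": -0.36,"dz": 2.02,"wx": 0.03,"wy": 0,"wz": -0.02,"hand": 10},
    {"dx": -2.12,"dy": -0.36,"dz": 2.02,"wx": 0.03,"wy": 0,"wz": -0.02,"hand": 10},
    {"dx": -1.7,"dy": -0.36,"dz": 2.13,"wx": 0.03,"wy": 0,"wz": -0.02,"hand": 10},
    {"dx": -1.31,"dy": -0.36,"dz": 2.24,"wx": 0.03,"wy": 0,"wz": -0.02,"hand": 10},
    {"dx": -1.31,"dy": -0.36,"dz": 2.24,"wx": 0.03,"wy": 0,"wz": -0.02,"hand": 10},
    {"dx": -1.31,"dy": -0.36,"dz": 2.24,"wx": 0.03,"wy": 0,"wz": -0.02,"hand": 10},
  ],
)

```text
clock: 15.45
eef_pos: [0.558, 0.0847, 0.2359]
tool_rot: [-0.646, 0.701, 0.203, 0.222]
ft_force: [-0.2, -0.1, -2.9]
grip_width: 0.015
grasp_force: 59.8
```

```bash
python3 - <<'E'
from h import *
o=bot.get_obs();snap('wrist');C=cam('wrist',o);p,M=inch(.262,.008)
rs=bot.outline_of('wrist','shoe_a')
r=min(rs,key=lambda r:np.hypot(*(proj(C,p)[0]-r['extent'][:2])));print(r['extent'],r['score'])
g=cv2.resize(r['region'].astype(np.uint8),None,fx=4,fy=4,interpolation=0)>0
def f(v):  # z_tr mm, y mm, tilt deg about shoe y, roll about shoe x (yaw)
    m=mask(C,p+M@np.array([v[0],v[1],v[4]])/1e3,M@R.from_euler('yx',v[2:4],degrees=True).as_matrix());return 1-(m&g).sum()/(m|g).sum()
s=minimize(f,np.zeros(5),method='Nelder-Mead',options=dict(initial_simplex=np.vstack([np.zeros(5),3*np.eye(5)]),maxiter=400));print(s.x.round(2),s.fun,f(np.zeros(5)))
for a in((.262,.001),(.238,.001)): move(*grip(*inch(*a),gx=.0263,gz=.0245))
E
```

```text
[287.2, 217.0, 16.6, 7.0] 0.58
[ 2.4090e+01  1.1180e+01  5.9000e+00  1.0000e-02 -4.4822e+02] 0.7199221514508138 0.9977796034371739
t 15.55 d [0.17  0.027 0.088] w [-0.055 -0.003  0.023] rows>= 0.193260273382581 0.03490282089621197
t 15.55 d [0.046 0.029 0.552] w [-0.055 -0.003  0.023] rows>= 0.5542652404786995 0.03490282089621197
```

Emit:
drive_tool(
  rows=[
    {"dx": 0.17,"dy": 0.03,"dz": 0.09,"wx": -0.06,"wy": 0,"wz": 0.02,"hand": 10},
    {"dx": 0.17,"dy": 0.03,"dz": 0.09,"wx": -0.06,"wy": 0,"wz": 0.02,"hand": 10},
    {"dx": 0.13,"dy": 0.03,"dz": 0.25,"wx": -0.06,"wy": 0,"wz": 0.02,"hand": 10},
    {"dx": 0.09,"dy": 0.03,"dz": 0.4,"wx": -0.06,"wy": 0,"wz": 0.02,"hand": 10},
    {"dx": 0.05,"dy": 0.03,"dz": 0.55,"wx": -0.06,"wy": 0,"wz": 0.02,"hand": 10},
    {"dx": 0.05,"dy": 0.03,"dz": 0.55,"wx": -0.06,"wy": 0,"wz": 0.02,"hand": 10},
  ],
)

```text
clock: 16.15
eef_pos: [0.5576, 0.1009, 0.212]
tool_rot: [-0.648, 0.7, 0.205, 0.221]
ft_force: [1.2, 4.7, -1.1]
grip_width: 0.0149
grasp_force: 59.7
```

Emit:
drive_tool(
  rows=[
    {"dx": 0,"dy": 0,"dz": 0,"wx": 0,"wy": 0,"wz": 0,"hand": 34},
    {"dx": 0,"dy": 0,"dz": 0,"wx": 0,"wy": 0,"wz": 0,"hand": 34},
    {"dx": 0,"dy": 0,"dz": 0,"wx": 0,"wy": 0,"wz": 0,"hand": 34},
    {"dx": 0,"dy": 0,"dz": 0,"wx": 0,"wy": 0,"wz": 0,"hand": 34},
    {"dx": -0.5,"dy": 0,"dz": -0.5,"wx": 0,"wy": 0,"wz": 0,"hand": 34},
    {"dx": -0.9,"dy": 0,"dz": -1.5,"wx": 0,"wy": 0,"wz": 0,"hand": 34},
    {"dx": -0.9,"dy": 0,"dz": -2.4,"wx": 0,"wy": 0,"wz": 0,"hand": 34},
    {"dx": -0.9,"dy": 0,"dz": -2.4,"wx": 0,"wy": 0,"wz": 0,"hand": 34},
  ],
)

```text
clock: 16.95
eef_pos: [0.5579, 0.0649, 0.3433]
tool_rot: [-0.647, 0.701, 0.199, 0.224]
ft_force: [-0.2, -1.2, -0.0]
grip_width: 0.034
grasp_force: 0.0
```

```bash
cat > chk.py <<'E'
from h import *
import sys
# brass pixels in the top view -> extent of the crest line along track x (z=32 mm)
C=cam('top');im=snap('top');hsv=cv2.cvtColor(im,cv2.COLOR_RGB2HSV);tp,tM=track(TV)
b=(hsv[...,0]>12)&(hsv[...,0]<28)&(hsv[...,1]>130)&(hsv[...,2]>110)
for x in np.arange(-.01,.3,.01):
    for_z=[]
    u,v=np.round(proj(C,tp+tM@np.array([x,0,.031]))[0]).astype(int); for_z=im[v,u]
    print('%.0f:%s%s'%(x*1e3,tuple(int(q) for q in for_z),'*' if b[v,u] else ''),end=' ')
print()
E
python3 chk.py; python3 - <<'E'
from h import *
import pickle
for t in('gate_tab','gate'):
  for n in('side','top'):
    print(t,n,[(np.round(r['extent'],1),round(r['score'],2)) for r in bot.look_for(n,t)[:2]])
o,rs=pickle.load(open('w3.pkl','rb'));C=cam('wrist',o);tp,tM=track(TV)
im=cv2.imread('pics/w3.png');h=cv2.cvtColor(im,cv2.COLOR_BGR2HSV);red=((h[...,0]<6)|(h[...,0]>174))&(h[...,1]>150)&(h[...,2]>90)
red[:,:225]=0;red[:,350:]=0;red[60:]=0
v,u=np.nonzero(red);print(u.min(),u.max(),v.min(),v.max())
for x in(.022,.04,.058):print(x,proj(C,np.array([[x,-.088,z] for z in(0,.016,.032)])@tM.T+tp).round(0).tolist())
print([ (c,v[u==c].min(),v[u==c].max()) for c in(234,236,240,250,260,266,270,280)])
p=tp+tM@np.array([.04,-.088,.016]);print(p)
E
```

```text
-10:(171, 163, 147) 0:(120, 112, 96) 10:(56, 27, 23) 20:(177, 18, 10) 30:(145, 25, 6) 40:(222, 140, 29)* 50:(231, 170, 46)* 60:(229, 169, 51)* 70:(230, 172, 51)* 80:(226, 167, 69)* 90:(227, 170, 64)* 100:(229, 172, 58)* 110:(242, 184, 38)* 120:(242, 186, 37)* 130:(237, 181, 57)* 140:(229, 170, 59)* 150:(222, 162, 63)* 160:(230, 169, 53)* 170:(233, 176, 59)* 180:(221, 162, 61)* 190:(232, 170, 46)* 200:(207, 142, 29)* 210:(166, 124, 69)* 220:(170, 128, 70)* 230:(157, 142, 117) 240:(187, 179, 154) 250:(192, 186, 160) 260:(210, 199, 172) 270:(207, 198, 170) 280:(214, 203, 179) 290:(184, 175, 152) 
gate_tab side [(array([258.6, 182.9,  11.1,   9.4]), 0.55)]
gate_tab top [(array([191.2, 246.6,  15.5,  36.2]), 0.53)]
gate side []
gate top [(array([191.6, 247.2,  13.3,  33.3]), 0.48), (array([147.4, 235.4,  22.1,  26.7]), 0.24)]
232 338 0 41
0.022 [[236.0, 33.0], [235.0, 21.0], [233.0, 7.0]]
0.04 [[234.0, 44.0], [233.0, 32.0], [231.0, 19.0]]
0.058 [[232.0, 55.0], [231.0, 43.0], [229.0, 30.0]]
[(234, np.int64(2), np.int64(37)), (236, np.int64(0), np.int64(41)), (240, np.int64(1), np.int64(30)), (250, np.int64(4), np.int64(32)), (260, np.int64(5), np.int64(32)), (266, np.int64(6), np.int64(33)), (270, np.int64(6), np.int64(13)), (280, np.int64(7), np.int64(14))]
[0.48354667 0.26419403 0.06796822]
```

```bash
python3 - <<'E'
from h import *
import pickle
o,rs=pickle.load(open('w3.pkl','rb'));tp,tM=track(TV)
for C,u,v in((cam('wrist',o),234,20),(cam('wrist',o),234,2),(cam('wrist',o),235,40)):
    for z in(.065,.078,.09):
        P=atz(C,u,v,z);print(z,P.round(4),((P-tp)@tM).round(4))
S=cam('side');im=snap('side');h=cv2.cvtColor(im,cv2.COLOR_RGB2HSV);T=cam('top')
red=((h[...,0]<6)|(h[...,0]>174))&(h[...,1]>150)&(h[...,2]>90)
red[:,:248]=0;red[:,290:]=0;red[:165]=0;red[205:]=0;v,u=np.nonzero(red);print('side',u.min(),u.max(),v.min(),v.max(),{int(c):(int(v[u==c].min()),int(v[u==c].max())) for c in set(u)})
for x in(.022,.034):
    b=np.array([[x+a,-.088,z] for a in(-.018,.018) for z in(.01,.042)]);print(x,(b@tM.T+tp).round(3).tolist(),proj(S,b@tM.T+tp).round(1).tolist())
E
```

```text
0.065 [0.485  0.2768 0.065 ] [ 0.0284 -0.0876  0.0219]
0.078 [0.4868 0.2737 0.078 ] [ 0.039  -0.0855  0.0299]
0.09 [0.4885 0.2708 0.09  ] [ 0.0488 -0.0836  0.0374]
0.065 [0.4859 0.2945 0.065 ] [ 0.0148 -0.0881  0.0332]
0.078 [0.4877 0.2908 0.078 ] [ 0.0259 -0.086   0.0409]
0.09 [0.4893 0.2874 0.09  ] [ 0.0361 -0.0841  0.048 ]
0.065 [0.4851 0.2565 0.065 ] [ 0.0439 -0.0858  0.0088]
0.078 [0.4869 0.254  0.078 ] [ 0.054  -0.0838  0.0173]
0.09 [0.4886 0.2518 0.09  ] [ 0.0633 -0.082   0.0252]
side 248 270 178 191 {256: (179, 186), 257: (179, 186), 258: (179, 186), 259: (179, 186), 260: (179, 186), 261: (179, 186), 262: (179, 180), 263: (179, 180), 264: (179, 180), 265: (179, 180), 266: (179, 180), 267: (179, 179), 268: (179, 179), 269: (179, 179), 270: (179, 179), 248: (190, 191), 249: (190, 191), 250: (190, 190), 251: (190, 190), 252: (186, 190), 253: (178, 189), 254: (179, 186), 255: (179, 186)}
0.022 [[0.485, 0.288, 0.04], [0.487, 0.308, 0.065], [0.483, 0.26, 0.063], [0.485, 0.281, 0.088]] [[251.7, 191.0], [251.3, 182.9], [252.1, 188.1], [251.7, 179.8]]
0.034 [[0.485, 0.279, 0.048], [0.486, 0.299, 0.072], [0.482, 0.251, 0.071], [0.484, 0.272, 0.096]] [[251.8, 190.1], [251.5, 181.9], [252.2, 187.1], [251.9, 178.7]]
```

Both shoes are queued: brass runs from about 40 to 200 mm up the track. The tab is at about (0.487, 0.274, 0.078). Next I push it with the closed fingers.

```bash
cat >> h.py <<'E'
def push(y,h=0,xt=.038,zt=.03,a=15):
    p,M=track(TV);Y=M[:,1];c,s=np.cos(np.radians(a)),np.sin(np.radians(a));Z=np.array([0,0,1.])
    d=s*Y-c*Z;x=-c*Y-s*Z;P=p+M@np.array([xt,y,zt])+h*Z
    return P-.011*d+.011*x,np.c_[x,np.cross(d,x),d]
E
python3 - <<'E'
from h import *
p,M=push(-.14,.2);print(p);move(p,M)
E
```

```text
[0.41913492 0.27996231 0.28518544]
t 17.25 d [-2.714  3.036  3.129] w [ 7.679  3.094 16.383] rows>= 5.136063237877996 10.684518537482168
```

Emit:
drive_tool(
  rows=[
    {"dx": -0.5,"dy": 0.5,"dz": 0,"wx": 7.68,"wy": 3.09,"wz": 16.38,"hand": 0},
    {"dx": -1.0,"dy": 1.0,"dz": 0.4,"wx": 7.68,"wy": 3.09,"wz": 16.38,"hand": 0},
    {"dx": -1.4,"dy": 1.6,"dz": 1.0,"wx": 7.68,"wy": 3.09,"wz": 16.38,"hand": 0},
    {"dx": -1.8,"dy": 2.0,"dz": 1.6,"wx": 7.68,"wy": 3.09,"wz": 16.38,"hand": 0},
    {"dx": -2.2,"dy": 2.5,"dz": 2.2,"wx": 7.68,"wy": 3.09,"wz": 16.38,"hand": 0},
    {"dx": -2.71,"dy": 3.04,"dz": 3.13,"wx": 7.68,"wy": 3.09,"wz": 16.38,"hand": 0},
    {"dx": -2.71,"dy": 3.04,"dz": 3.13,"wx": 7.68,"wy": 3.09,"wz": 16.38,"hand": 0},
    {"dx": -2.71,"dy": 3.04,"dz": 3.13,"wx": 7.68,"wy": 3.09,"wz": 16.38,"hand": 0},
    {"dx": -2.71,"dy": 3.04,"dz": 3.13,"wx": 7.68,"wy": 3.09,"wz": 16.38,"hand": 0},
    {"dx": -2.71,"dy": 3.04,"dz": 3.13,"wx": 7.68,"wy": 3.09,"wz": 16.38,"hand": 0},
    {"dx": -2.71,"dy": 3.04,"dz": 3.13,"wx": 7.68,"wy": 3.09,"wz": 16.38,"hand": 0},
    {"dx": -2.71,"dy": 3.04,"dz": 3.13,"wx": 7.68,"wy": 3.09,"wz": 16.38,"hand": 0},
    {"dx": -2.71,"dy": 3.04,"dz": 3.13,"wx": 7.68,"wy": 3.09,"wz": 16.38,"hand": 0},
    {"dx": -2.71,"dy": 3.04,"dz": 3.13,"wx": 7.68,"wy": 3.09,"wz": 16.38,"hand": 0},
    {"dx": -2.71,"dy": 3.04,"dz": 3.13,"wx": 7.68,"wy": 3.09,"wz": 16.38,"hand": 0},
  ],
)

```text
clock: 18.75
eef_pos: [0.4195, 0.2791, 0.2854]
tool_rot: [0.039, 0.99, -0.006, 0.132]
ft_force: [0.0, -0.6, 0.2]
grip_width: -0.0005
grasp_force: 0.0
```

```bash
python3 - <<'E'
from h import *
o=bot.get_obs();print(np.round(o['joint_pos'],3))
move(*push(-.13,0));move(*push(-.095,0))
o=bot.get_obs();snap('wrist')
print([(np.round(r['extent']),round(r['score'],2)) for r in bot.look_for('wrist','gate_tab')[:2]],proj(cam('wrist',o),[.487,.274,.078]))
E
```

```text
[ 0.693  0.083 -0.104  1.192 -0.184  0.755]
t 18.75 d [0.862 0.02  3.915] w [-0.004  0.031  0.02 ] rows>= 4.008640179936852 0.02167754254669345
t 18.75 d [0.186 0.019 4.098] w [-0.004  0.031  0.02 ] rows>= 4.102165994704538 0.02167754254669345
[(array([284., 217.,  40.,  74.]), 0.76), (array([195., 286.,  74.,  49.]), 0.19)] [[282.79265469 190.14620346]]
```

Emit:
drive_tool(
  rows=[
    {"dx": 0.86,"dy": 0.02,"dz": 1.0,"wx": 0,"wy": 0.03,"wz": 0.02,"hand": 0},
    {"dx": 0.86,"dy": 0.02,"dz": 2.0,"wx": 0,"wy": 0.03,"wz": 0.02,"hand": 0},
    {"dx": 0.86,"dy": 0.02,"dz": 3.0,"wx": 0,"wy": 0.03,"wz": 0.02,"hand": 0},
    {"dx": 0.86,"dy": 0.02,"dz": 3.92,"wx": 0,"wy": 0.03,"wz": 0.02,"hand": 0},
    {"dx": 0.86,"dy": 0.02,"dz": 3.92,"wx": 0,"wy": 0.03,"wz": 0.02,"hand": 0},
    {"dx": 0.5,"dy": 0.02,"dz": 4.01,"wx": 0,"wy": 0.03,"wz": 0.02,"hand": 0},
    {"dx": 0.19,"dy": 0.02,"dz": 4.1,"wx": 0,"wy": 0.03,"wz": 0.02,"hand": 0},
    {"dx": 0.0,"dy": 0.02,"dz": 4.15,"wx": 0,"wy": 0.03,"wz": 0.02,"hand": 0},
    {"dx": -0.1,"dy": 0.02,"dz": 4.18,"wx": 0,"wy": 0.03,"wz": 0.02,"hand": 0},
  ],
)

```text
clock: 19.75
eef_pos: [0.4806, 0.2761, 0.0873]
tool_rot: [0.041, 0.99, -0.004, 0.131]
ft_force: [-3.3, 1.0, 1.3]
grip_width: 0.0002
grasp_force: 1.7
```

```bash
python3 - <<'E'
from h import *
move(*push(-.065));move(*push(-.05))
E
```

```text
t 19.75 d [-0.248 -0.022  0.112] w [ 0.022  0.022 -0.034] rows>= 0.2726766859567775 0.026687629963502695
t 19.75 d [-0.537 -0.021  0.19 ] w [ 0.022  0.022 -0.034] rows>= 0.5703661271851856 0.026687629963502695
```

Emit:
drive_tool(
  rows=[
    {"dx": -0.12,"dy": -0.02,"dz": 0.06,"wx": 0,"wy": 0,"wz": 0,"hand": 0},
    {"dx": -0.24,"dy": -0.02,"dz": 0.1,"wx": 0,"wy": 0,"wz": 0,"hand": 0},
    {"dx": -0.34,"dy": -0.02,"dz": 0.13,"wx": 0,"wy": 0,"wz": 0,"hand": 0},
    {"dx": -0.42,"dy": -0.02,"dz": 0.16,"wx": 0,"wy": 0,"wz": 0,"hand": 0},
    {"dx": -0.42,"dy": -0.02,"dz": 0.16,"wx": 0,"wy": 0,"wz": 0,"hand": 0},
  ],
)

```text
clock: 20.25
eef_pos: [0.5024, 0.2727, 0.0836]
tool_rot: [0.041, 0.99, -0.005, 0.131]
ft_force: [0.7, 0.2, -0.2]
grip_width: 0.0003
grasp_force: 0.0
```

Emit:
drive_tool(
  rows=[
    {"dx": -0.06,"dy": 0,"dz": 0.02,"wx": 0,"wy": 0,"wz": 0,"hand": 0},
    {"dx": -0.1,"dy": 0,"dz": 0.03,"wx": 0,"wy": 0,"wz": 0,"hand": 0},
    {"dx": -0.1,"dy": 0,"dz": 0.03,"wx": 0,"wy": 0,"wz": 0,"hand": 0},
  ],
)

```text
clock: 20.55
eef_pos: [0.5071, 0.2722, 0.0832]
tool_rot: [0.041, 0.991, -0.005, 0.131]
ft_force: [-0.2, 0.6, -0.4]
grip_width: -0.0002
grasp_force: 0.2
```

```bash
python3 chk.py | cut -c1-330; python3 - <<'E'
from h import *
tp,tM=track(TV);o=bot.get_obs();M=R.from_quat(o['tool_rot']).as_matrix();P=o['eef_pos']+.011*M[:,2]-.011*M[:,0];print(((P-tp)@tM).round(4))
E
```

```text
-10:(250, 243, 219) 0:(249, 243, 216) 10:(249, 243, 216) 20:(249, 242, 212) 30:(249, 243, 215) 40:(249, 243, 216) 50:(249, 242, 216) 60:(250, 243, 216) 70:(250, 243, 217) 80:(249, 242, 212) 90:(249, 242, 214) 100:(249, 242, 212) 110:(248, 241, 215) 120:(246, 239, 207) 130:(235, 223, 179) 140:(217, 176, 110) 150:(230, 170, 60)* 1
[ 0.0373 -0.0517  0.0281]
```

Emit:
drive_tool(
  rows=[
    {"dx": -0.04,"dy": 0,"dz": 0.01,"wx": 0,"wy": 0,"wz": 0,"hand": 0},
    {"dx": -0.08,"dy": 0,"dz": 0.02,"wx": 0,"wy": 0,"wz": 0,"hand": 0},
    {"dx": -0.08,"dy": 0,"dz": 0.02,"wx": 0,"wy": 0,"wz": 0,"hand": 0},
  ],
)

```text
clock: 20.9
eef_pos: [0.5098, 0.272, 0.083]
tool_rot: [0.041, 0.991, -0.005, 0.13]
ft_force: [-4.8, 0.7, 1.8]
grip_width: -0.0002
grasp_force: 2.4
```

```bash
python3 chk.py | cut -c300-700
```

```text
204, 156) 150:(228, 173, 69)* 160:(199, 137, 28)* 170:(185, 134, 50)* 180:(170, 134, 76)* 190:(157, 135, 98) 200:(136, 128, 109) 210:(145, 138, 121) 220:(148, 139, 120) 230:(140, 134, 114) 240:(174, 165, 140) 250:(184, 174, 148) 260:(202, 195, 167) 270:(198, 190, 165) 280:(206, 193, 169) 290:(183, 173, 150)
```

The tail is now at 160 mm, down from 200, so the pair has run to the stop. A little more push will confirm the shutter is against its end stop.

Emit:
drive_tool(
  rows=[
    {"dx": -0.04,"dy": 0,"dz": 0.01,"wx": 0,"wy": 0,"wz": 0,"hand": 0},
    {"dx": -0.06,"dy": 0,"dz": 0.02,"wx": 0,"wy": 0,"wz": 0,"hand": 0},
    {"dx": -0.06,"dy": 0,"dz": 0.02,"wx": 0,"wy": 0,"wz": 0,"hand": 0},
  ],
)

```text
clock: 21.25
eef_pos: [0.5101, 0.2719, 0.082]
tool_rot: [0.04, 0.991, -0.005, 0.127]
ft_force: [-12.8, 0.5, 5.3]
grip_width: 0.0002
grasp_force: 6.3
```

Position stopped advancing and the force rose to 13 N, so the shutter is on its stop. I'll retreat straight back, then up.

Emit:
drive_tool(
  rows=[
    {"dx": 0.4,"dy": 0,"dz": -0.1,"wx": 0,"wy": 0,"wz": 0,"hand": 0},
    {"dx": 1.2,"dy": 0,"dz": -0.3,"wx": 0,"wy": 0,"wz": 0,"hand": 0},
    {"dx": 1.6,"dy": 0,"dz": -1.2,"wx": 0,"wy": 0,"wz": 0,"hand": 0},
    {"dx": 1.8,"dy": 0,"dz": -2.2,"wx": 0,"wy": 0,"wz": 0,"hand": 0},
    {"dx": 2.5,"dy": 0,"dz": -4.0,"wx": 0,"wy": 0,"wz": 0,"hand": 0},
    {"dx": 2.5,"dy": 0,"dz": -4.0,"wx": 0,"wy": 0,"wz": 0,"hand": 0},
    {"dx": 2.5,"dy": 0,"dz": -4.0,"wx": 0,"wy": 0,"wz": 0,"hand": 0},
    {"dx": 2.5,"dy": 0,"dz": -4.0,"wx": 0,"wy": 0,"wz": 0,"hand": 0},
  ],
)

```text
clock: 22.05
eef_pos: [0.3426, 0.287, 0.2457]
tool_rot: [0.041, 0.99, -0.003, 0.133]
ft_force: [-0.1, 0.8, -0.2]
grip_width: -0.0001
grasp_force: 0.0
```

```bash
python3 - <<'E'
from h import *
a=[]
for n,P,h in(('side',[.55,.15,.1],60),('top',[.565,.2,.08],45)):
    C=cam(n);im=snap(n)[:,:,::-1];u,v=proj(C,P)[0].astype(int)
    a.append(cv2.resize(im[v-h:v+h,u-h:u+h],(390,390),interpolation=2))
cv2.imwrite('pics/c5.png',np.hstack(a))
E
python3 chk.py
```

```text
-10:(171, 162, 142) 0:(202, 162, 84)* 10:(228, 157, 35)* 20:(201, 68, 19) 30:(201, 126, 30)* 40:(218, 154, 34)* 50:(231, 166, 42)* 60:(234, 173, 38)* 70:(232, 170, 34)* 80:(238, 175, 31)* 90:(241, 183, 39)* 100:(234, 172, 32)* 110:(228, 165, 37)* 120:(228, 160, 32)* 130:(235, 174, 43)* 140:(233, 173, 40)* 150:(234, 172, 43)* 160:(199, 137, 26)* 170:(171, 122, 43)* 180:(158, 124, 70)* 190:(155, 135, 101) 200:(150, 140, 123) 210:(155, 148, 128) 220:(157, 151, 128) 230:(157, 150, 126) 240:(180, 174, 148) 250:(192, 183, 159) 260:(210, 199, 171) 270:(207, 199, 170) 280:(211, 200, 176) 290:(187, 179, 154)
```

View pics/c5.png

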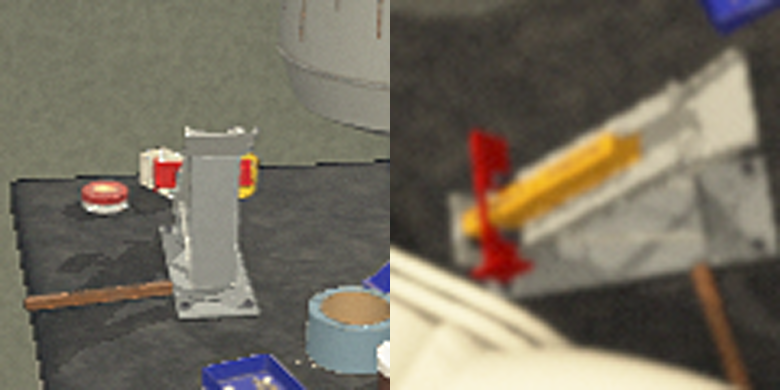

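The shutter is fully in, and the pair runs from the foot stop (about 470,225) up to the 160 mm mark (about 625,150). The arm is clear and the bystanders visible in this view are where they were.

```bash
python3 -c "
from workcell import bot
print(bot.job_done())"
```

```text
the job is handed in; nothing more can be done
None
```

Both brass shoes are in the chute and down at the foot stop, one behind the other. The shutter is pushed fully in to its stop, the arm is clear, and the job was handed in at about 22 s; the verdict was not reported.

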